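Open the child-safe tablet box: lock knob, safety catch, lid

ROBOT

A 6-joint arm with a two-finger parallel gripper is mounted at the origin on a cart in front of the work surface, level with it; the furniture and walls round the work are solid. World frame = base frame: x ahead of the robot, y to its left, z up, the work surface at z = 0. Lengths are in m, angles in degrees, forces in N, time in s.
With the tool pointing down it reaches from about 0.3 to 0.75 m from the base axis. Payload 8.5 kg.
Tool frame: the origin (TCP) lies on the centre line of the jaws, within the pads' length; the fingertips stand 19 mm ahead of it and the grasp point (between the pads) is the TCP (env.tcp_to_tips is the z of the fingertips in the tool frame, in m); z points along the fingers, y is the line along which they close (so a half turn about z gives the same grasp; the last joint's range is limited). The gripper opens to 85 mm and grips with 20 to 120 N. Pads are 22 mm wide; open, the fingers measure 114 mm over their backs; the gripper's body (76 mm by 85 mm) begins 54 mm behind the grasp point. The pads swing forward as they close: fully open they stand 13 mm farther back than shut.
Start: joints at [57.622, 21.807, 74.336, -0, 83.858, -12.336], TCP at [0.188, 0.517, 0.25] pointing down, gripper open.
Joint ranges: [-178.18, 178.18], [-50.72, 133.34], [12.68, 142.11], [-81.47, 261.47], [9.98, 163.14], [-165.26, 165.26]. Speed limits (degrees/s): [136.94, 136.94, 180, 180, 180, 180].

INTERFACE

Orientations are given as a 3x3 rotation matrix whose columns are the frame's x, y, z axes.
In Python, from rig import env gives the robot as it stands.
- The arm moves only by the tool servo_tool, never from a script. Its argument "steps" is a list of rows, each an object of numbers: "tx", "ty", "tz": the shift along the world's x, y, z in cm; "yaw": the turn about the world's z in degrees; "claw": the finger opening in cm, from 0 to 8.54. In form: [{"tx": .., "ty": .., "tz": .., "yaw": .., "claw": ..}, ...]. A call has 1 to 20 rows; each row shifts and turns the commanded pose from where the row before left it; what a row does not reach is not made up. A row lasts 1/10 s, in which the tool goes at most 50 mm and 8.59 degrees, less where a joint would pass 70% of its speed; a pose out of reach is approached as far as the arm can. A call with a gripper value outside its range is refused whole. The fingers move at their own pace and stop on an object; "newtons" is the grip in N (left out, the last holds). Time passes only in rows, so rows that do not move let the fingers close. It gives the time, the measured TCP pose, the force, the opening and the grip force at its end, in the units of the state.
- env.observe(): the state, without advancing time (a new reading comes with each control period).
- env.get_image(name): name is "scene" or "top"; returns (picture, depth): 420x560x3 uint8, red, green, blue; 420x560 float32, m along the optical axis (not along the pixel's ray), 0 where there is no reading.
- env.camera_model(name): a dict with "fovy" (degrees; the focal length in pixels is half the picture's height over the tangent of half this angle, whatever the lens; pixels are square), "cx", "cy" (the principal point, pixels), "T" (4x4, takes a point from camera to world coordinates). Camera axes: x right, y down, z forward; pixel columns grow to the right and rows downward; lengths in m; the calibration is good to about 2 mm. A picture is of the moment at which its call begins. camera_model takes no time and is no camera call.
- env.close_job(): hands the job in; it is judged then, once.
The state is a dict: "time_s": time; "q": joint angles; "qvel": joint speeds; "joint_efforts": joint torques, N m; "position": TCP position; "tool_rot": TCP orientation; "ft_force": force on the tool from outside, world axes, zero at the start; "wrist_torque": the same for the moment, N m; "grip_width": finger opening in m; "gripper_force": force on a finger pad.
Only numpy, scipy, OpenCV 4.12 (cv2) and the standard library are available. Lean on these libraries where they do the work, as an engineer would, in place of code of your own. Each camera call takes 0.05 s, during which the arm holds its last target. There are 200 camera calls.

TASK

Open the child-safe dishwasher-tablet box so that its lid stands wide open by itself, not far short of upright. Turn the bar knob on the lid a full quarter turn clockwise to unlock it and lift the lid by it a little until the safety catch stops it (the lid stays ajar where you leave it); then reach a finger in under the front edge of the lid (the long side facing the hob, opposite the hinges), feel along for the sprung catch, press it back and raise the lid past it, gently: never wrench the lid against the catch or ram the catch, and leave the other things on the worktop alone.

Things in the scene. Friction and masses are not known exactly. Their poses are not given: they have to be found in the camera images.
- tablet_box: Sage-green enamelled box with a deep cream lid, fixed to the worktop. Origin: underside, middle of its footprint, 190 mm in x, 230 in y; z up, front faces its own -x, hinge at its back. Box coordinates in mm here and below. Body walls reach z 70. Shut lid: an upturned tray, top at z 133, 3 mm skirts down to z 70. The front skirt (x -95 to -92) hides the safety catch.
- ledge (a point): Box x -95, y 0, z 62: front edge of the body's front ledge, which runs back level to an upright inner wall at x -43. On this ledge, behind the lid's skirt, stands the safety catch, a sprung steel hook sliding straight back (+x), somewhere from y -80 to +80: each time elsewhere, not measured. No other thing stands there.
- catch_depth (a point): Box x -86, y 0, z 90: marks only the depth and mid height of the catch's push plate, not its y. The plate is upright, 22 mm wide, z 73 to 108, front face here when at rest. The spring pushes it out with 3 N, 7 N when pressed back 9 mm; dead stop at 13 mm. Pressed 9 mm it frees the lid, and must be held so until the lid has passed 0.25 rad.
- catch_nose (a point): Box x -74, y 0, z 119: depth and height of the catch's nose tip (not its y), z 116 to 122, pointing forward over a rail inside the lid. It stops the lid at about 0.18 rad, when the lid's front edge is 34 mm above its shut height. When let go it springs forward to here again, so keep a finger that raises the lid further in front of it.
- lid (a joint): Lid angle, rad: 0 shut, grows as the front edge rises, stop at 1.6. Hinge line along the box's y at x +95, z 70. Friction hinge: the lid stays at any angle where it is left; raising it takes about 5 N at the front edge, 9 N at the knob.
- knob (a joint): Turn of the knob, rad: 0 locked (bar along the box's x), 1.57 stop (bar along the box's y); grows clockwise seen from above. Starts at 0 to 0.25; clear of the body beyond 1.0. Turns with about 0.06 N m.
- knob_top (a point): Middle of the top of the dark steel bar knob, on its turning axis, amid the lid (box x -8, y 0, z 167 when shut). Bar 54 mm long, 13 wide, upright sides, 28 high, on a disc 5 mm thick, 36 wide. x of this frame runs along the bar at any turn.
- lid_edge (a point): Middle of the lower front edge of the lid's front skirt (box x -95, y 0, z 70 when shut); turns with the lid. The edge is straight, 206 mm long.
- tumbler: clear drinking glass, 81 mm wide, 93 mm high, a bystander; origin at the middle of its underside
- teaspoon: steel teaspoon, 130 mm long, a bystander; origin at the middle of its underside
- jar_jam: jam jar with a lid, 65 mm wide, 97 mm high, a bystander; origin at the middle of its underside

How it is judged:
By the outcome, as a careful person would: the job done as asked, in the order asked, and still so for the second after the job is handed in, with the robot touching nothing.
It also fails if it takes over 69 s, if anything falls off the work surface, if the arm or the gripper's body presses on something with over 40 N, if the wrist force passes 120 N, or if a joint passes its speed limit or range.

## Working session

There is one attempt and no reset: what is moved stays moved. The work goes in short steps, Python scripts to look and compute and a tool call to move; the robot and the scene stay as the last step left them, time stands still between calls to the robot, and variables do not carry over. Pictures are saved under pics/ and viewed, at most 10 in all, crops included, and the job is handed in when it is done.

Besides the shell and the picture viewer there is one more tool, called after "Call:" as name(argument=value, ...), one argument or row to a line, values as JSON. servo_tool: Moves the arm, as the interface text tells. Its arguments: {"type":"object","properties":{"steps":{"type":"array"},"newtons":{"type":"number"}},"required":["steps"]}

```bash
mkdir -p pics; ls
cat > h.py <<'E'
import numpy as np,cv2
from rig import env
def K(n):
    m=env.camera_model(n); return 210/np.tan(np.radians(m["fovy"]/2)),m["cx"],m["cy"],np.array(m["T"])
def world(n,d):
    f,cx,cy,T=K(n); v,u=np.mgrid[:420,:560]
    p=np.stack([(u-cx)/f*d,(v-cy)/f*d,d],-1)
    return p@T[:3,:3].T+T[:3,3]
E
python3 - <<'E'
from h import *
a=[]
for n in("scene","top"):
    im,d=env.get_image(n); np.savez(f"/tmp/{n}0.npz",im=im,d=d); cv2.imwrite(f"pics/{n}0.png",cv2.resize(im[:,:,::-1],(784,588)))
    print(n,K(n))
o=env.observe();print(o)
E
```

```text
pics
scene (np.float64(426.3636308457237), 280.28242869785385, 211.6410199533632, array([[ 0.65900095, -0.43727707,  0.61196937, -0.26562361],
       [-0.75213274, -0.38718374,  0.53327769, -0.94163243],
       [ 0.00375448, -0.81171271, -0.58404485,  0.83342914],
       [ 0.        ,  0.        ,  0.        ,  1.        ]]))
top (np.float64(513.5217967967229), 284.9468206678065, 210.0544454000105, array([[-2.55899238e-01, -7.64838171e-01,  5.91217516e-01,
        -3.00428179e-01],
       [-9.66703409e-01,  2.02264132e-01, -1.56760133e-01,
        -5.85477628e-02],
       [ 3.14035710e-04, -6.11646787e-01, -7.91130905e-01,
         1.17166821e+00],
       [ 0.00000000e+00,  0.00000000e+00,  0.00000000e+00,
         1.00000000e+00]]))
{'time_s': 0.1, 'q': array([ 5.76215666e+01,  2.18368358e+01,  7.43782703e+01,  1.15896233e-04,
        8.38588662e+01, -1.23362073e+01]), 'qvel': array([-0.006222  ,  0.05163955, -0.19644842, -0.00893909, -0.08997222,
        0.04311278]), 'joint_efforts': array([ 4.35026668e-03, -4.49225736e+01, -2.31656957e+01, -1.29070613e-04,
        3.65610278e-03,  7.89605821e-06]), 'position': array([0.18836863, 0.5164869 , 0.24978886]), 'tool_rot': array([[-9.39440131e-01,  3.42712356e-01, -6.93072585e-04],
       [ 3.42712944e-01,  9.39439541e-01, -1.08926121e-03],
       [ 2.77796517e-04, -1.26082064e-03, -9.99999167e-01]]), 'ft_force': array([-0.1896023 ,  0.45439686,  0.60413688]), 'wrist_torque': array([ 0.01053865,  0.00934584, -0.00190833]), 'gripper_force': 0.0, 'grip_width': 0.08550972616475966}
```

View pics/scene0.png

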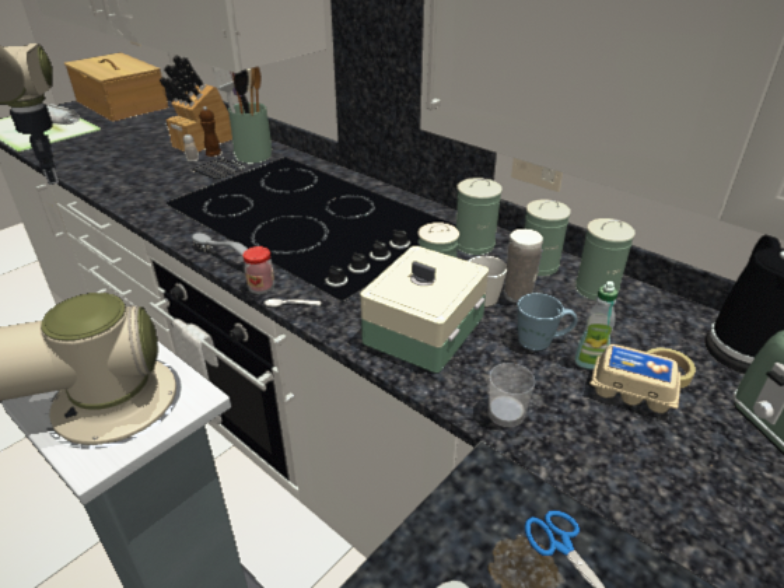

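View pics/top0.png

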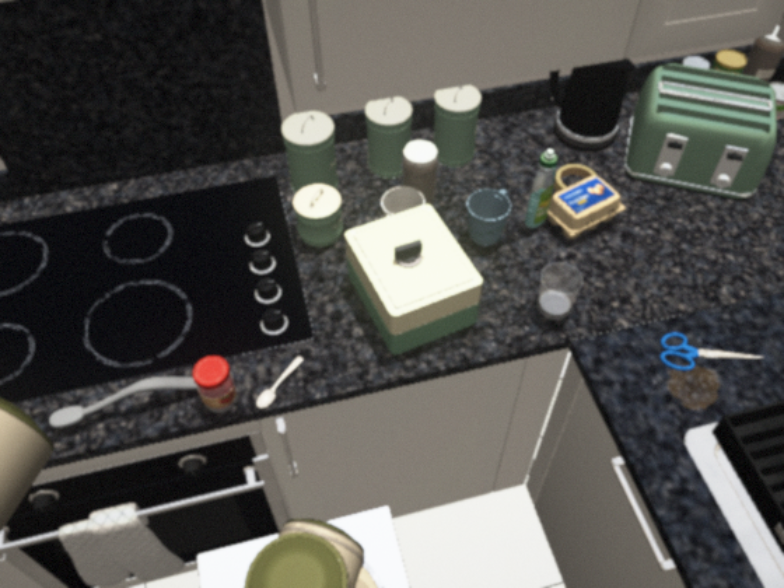

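The scene view shows the box at about (425,305), with its hinges on the right and the hob on its left. The jam jar is at (258,270), the teaspoon at (293,302) and the tumbler at (510,395). In the top view the lid centre is near (412,268) and the knob near (407,250).

Run:
```python
from h import *
for n in("scene","top"):
    z=np.load(f"/tmp/{n}0.npz"); im,d=z["im"],z["d"]; P=world(n,d)
    # lid top
    s=784/560
    x0,x1,y0,y1=[int(t/s) for t in ((355,500,240,350) if n=="scene" else (335,490,195,355))]
    R=np.zeros((420,560),bool);R[y0:y1,x0:x1]=1
    m=R&(abs(P[...,2]-.133)<.008)&(im[...,0]>130)&(d>0)
    c=max(cv2.findContours(m.astype(np.uint8),0,1)[0],key=cv2.contourArea)
    f,cx,cy,T=K(n)
    def ray(uv,zz):
        r=np.c_[(uv[:,0]-cx)/f,(uv[:,1]-cy)/f,np.ones(len(uv))]@T[:3,:3].T
        return T[:3,3]+r*((zz-T[2,3])/r[:,2])[:,None]
    w=ray(c[:,0].astype(float),.133)[:,:2].astype(np.float32)*1000
    print(n,np.median(P[m][:,2]),cv2.minAreaRect(w),cv2.boxPoints(cv2.minAreaRect(w)).round(1).tolist())
    k=R&(d>0)&(im.max(2)<95)&(P[...,2]>.142)&(P[...,2]<.18)
    kp=P[k]; print(k.sum(),kp.mean(0),np.percentile(kp[:,2],[5,50,95]))
    t=R&(d>0)&(P[...,2]>.16)&(P[...,2]<.176); print("knobtop",t.sum(),cv2.minAreaRect((P[t][:,:2]*1000).astype(np.float32)),P[t].mean(0))
    # occupancy near: things higher than 0.02 within
    if n=="top":
        q=(d>0)&(P[...,2]>.02)&(P[...,0]>.2)&(P[...,0]<1)&(abs(P[...,1])<.6)
        g=np.zeros((40,60))
        for p in P[q]:
            i,j=int((p[0]-.2)/.02),int((.6-p[1])/.02)
            g[i,j]=max(g[i,j],p[2])
        for i in range(35,-1,-1): print("%.2f "%(.2+.02*i)+" ".join("%2d"%(100*v) if v else " ." for v in g[i]))
```

```text
scene 0.13193104674776773 ((555.0004272460938, -319.4690856933594), (235.22360229492188, 192.23504638671875), 10.398604393005371) [[422.0, -246.1999969482422], [456.70001220703125, -435.20001220703125], [688.0, -392.79998779296875], [653.2999877929688, -203.6999969482422]]
115 [ 0.55406221 -0.30923483  0.15445677] [0.14304305 0.15486383 0.16600136]
knobtop 66 ((557.093505859375, -307.347900390625), (17.640586853027344, 54.60089111328125), 7.94804048538208) [ 0.55684715 -0.30904     0.16560675]
top 0.13176350725130803 ((554.8892822265625, -308.6218566894531), (233.214111328125, 190.49118041992188), 10.467242240905762) [[422.8999938964844, -236.10000610351562], [457.5, -423.5], [686.9000244140625, -381.1000061035156], [652.2999877929688, -193.8000030517578]]
106 [ 0.55185444 -0.30051966  0.15494445] [0.14381173 0.15521387 0.16638467]
knobtop 94 ((556.6318359375, -301.34814453125), (17.665647506713867, 52.708492279052734), 3.5478732585906982) [ 0.55625817 -0.30131397  0.16550454]
0.90  .  .  .  .  .  .  .  .  .  .  .  .  .  .  .  .  .  .  .  .  .  .  .  .  .  .  .  .  .  .  .  .  .  .  
[... 5851 characters left out ...]
.  .  .  .  .  .  .  .  .  .  .  .  .  .  .  .  .  .  .  .  .  .  .  .  .  .  .  .  .  .  .  .  .  .  .  .  .  .  .  .  .  .  .  .  .  .  .  .  .
0.24  .  .  .  .  .  .  .  .  .  .  .  .  .  .  .  .  .  .  .  .  .  .  .  .  .  .  .  .  .  .  .  .  .  .  .  .  .  .  .  .  .  .  .  .  .  .  .  .  .  .  .  .  .  .  .  .  .  .  .  .
0.22  .  .  .  .  .  .  .  .  .  .  .  .  .  .  .  .  .  .  .  .  .  .  .  .  .  .  .  .  .  .  .  .  .  .  .  .  .  .  .  .  .  .  .  .  .  .  .  .  .  .  .  .  .  .  .  .  .  .  .  .
0.20  .  .  .  .  .  .  .  .  .  .  .  .  .  .  .  .  .  .  .  .  .  .  .  .  .  .  .  .  .  .  .  .  .  .  .  .  .  .  .  .  .  .  .  .  .  .  .  .  .  .  .  .  .  .  .  .  .  .  .  .
```

Call:
servo_tool(
  steps=[
    {"tx": 1.84,"ty": -4.1,"tz": 0.2,"yaw": -3.2},
    {"tx": 1.84,"ty": -4.1,"tz": 0.2,"yaw": -3.2},
    {"tx": 1.84,"ty": -4.1,"tz": 0.2,"yaw": -3.2},
    {"tx": 1.84,"ty": -4.1,"tz": 0.2,"yaw": -3.2},
    {"tx": 1.84,"ty": -4.1,"tz": 0.2,"yaw": -3.2},
    {"tx": 1.84,"ty": -4.1,"tz": 0.2,"yaw": -3.2},
    {"tx": 1.84,"ty": -4.1,"tz": 0.2,"yaw": -3.2},
    {"tx": 1.84,"ty": -4.1,"tz": 0.2,"yaw": -3.2},
    {"tx": 1.84,"ty": -4.1,"tz": 0.2,"yaw": -3.2},
    {"tx": 1.84,"ty": -4.1,"tz": 0.2,"yaw": -3.2},
    {"tx": 1.84,"ty": -4.1,"tz": 0.2,"yaw": -3.2},
    {"tx": 1.84,"ty": -4.1,"tz": 0.2,"yaw": -3.2},
    {"tx": 1.84,"ty": -4.1,"tz": 0.2,"yaw": -3.2},
    {"tx": 1.84,"ty": -4.1,"tz": 0.2,"yaw": -3.2},
    {"tx": 1.84,"ty": -4.1,"tz": 0.2,"yaw": -3.2},
    {"tx": 1.84,"ty": -4.1,"tz": 0.2,"yaw": -3.2},
    {"tx": 1.84,"ty": -4.1,"tz": 0.2,"yaw": -3.2},
    {"tx": 1.84,"ty": -4.1,"tz": 0.2,"yaw": -3.2},
    {"tx": 1.84,"ty": -4.1,"tz": 0.2,"yaw": -3.2},
    {"tx": 1.84,"ty": -4.1,"tz": 0.2,"yaw": -3.2},
  ],
)

```text
invalid input at $.steps[0]: expected keys tx, ty, tz, yaw, claw
```

Call:
servo_tool(
  steps=[
    {"tx": 1.84,"ty": -4.1,"tz": 0.2,"yaw": -3.2,"claw": 8.5},
    {"tx": 1.84,"ty": -4.1,"tz": 0.2,"yaw": -3.2,"claw": 8.5},
    {"tx": 1.84,"ty": -4.1,"tz": 0.2,"yaw": -3.2,"claw": 8.5},
    {"tx": 1.84,"ty": -4.1,"tz": 0.2,"yaw": -3.2,"claw": 8.5},
    {"tx": 1.84,"ty": -4.1,"tz": 0.2,"yaw": -3.2,"claw": 8.5},
    {"tx": 1.84,"ty": -4.1,"tz": 0.2,"yaw": -3.2,"claw": 8.5},
    {"tx": 1.84,"ty": -4.1,"tz": 0.2,"yaw": -3.2,"claw": 8.5},
    {"tx": 1.84,"ty": -4.1,"tz": 0.2,"yaw": -3.2,"claw": 8.5},
    {"tx": 1.84,"ty": -4.1,"tz": 0.2,"yaw": -3.2,"claw": 8.5},
    {"tx": 1.84,"ty": -4.1,"tz": 0.2,"yaw": -3.2,"claw": 8.5},
    {"tx": 1.84,"ty": -4.1,"tz": 0.2,"yaw": -3.2,"claw": 8.5},
    {"tx": 1.84,"ty": -4.1,"tz": 0.2,"yaw": -3.2,"claw": 8.5},
    {"tx": 1.84,"ty": -4.1,"tz": 0.2,"yaw": -3.2,"claw": 8.5},
    {"tx": 1.84,"ty": -4.1,"tz": 0.2,"yaw": -3.2,"claw": 8.5},
    {"tx": 1.84,"ty": -4.1,"tz": 0.2,"yaw": -3.2,"claw": 8.5},
    {"tx": 1.84,"ty": -4.1,"tz": 0.2,"yaw": -3.2,"claw": 8.5},
    {"tx": 1.84,"ty": -4.1,"tz": 0.2,"yaw": -3.2,"claw": 8.5},
    {"tx": 1.84,"ty": -4.1,"tz": 0.2,"yaw": -3.2,"claw": 8.5},
  ],
)

```text
time_s: 1.9
position: [0.52, -0.2231, 0.286]
tool_rot: [[-0.212, 0.977, -0.001], [0.977, 0.212, 0.0], [0.001, -0.0, -1.0]]
ft_force: [-0.2, 0.6, 0.2]
grip_width: 0.0848
gripper_force: 0.0
```

Run:
```python
from h import *
o=env.observe();p=o["position"];R=np.array(o["tool_rot"]);print(p,o["q"])
out=[]
for n in("scene","top"):
    im,d=env.get_image(n); np.savez(f"/tmp/{n}1.npz",im=im,d=d); P=world(n,d)
    f,cx,cy,T=K(n); c=np.linalg.inv(T)@np.r_[p,1]; u,v=c[0]/c[2]*f+cx,c[1]/c[2]*f+cy; print(n,u,v)
    u,v=int(np.clip(u,100,460)),int(np.clip(v,100,320))
    out.append(cv2.resize(im[v-100:v+100,u-100:u+100,::-1],(400,400),interpolation=cv2.INTER_CUBIC))
    q=(P-p)@R  # tool coords
    g=(d>0)&(abs(q[...,0])<.06)&(abs(q[...,1])<.09)&(q[...,2]<.03)&(q[...,2]>-.15)
    Q=q[g]*1000
    for z in range(-120,30,10):
        s=Q[(Q[:,2]>=z)&(Q[:,2]<z+10)]
        if len(s): print(z,len(s),"x",np.percentile(s[:,0],[2,98]).round(),"y",np.percentile(s[:,1],[1,99]).round())
cv2.imwrite("pics/g1.png",np.hstack(out))
```

```text
[ 0.52003986 -0.22310386  0.28601964] [-3.52054562e+01  2.21936242e+01  6.77880993e+01  2.95810112e-03
  9.00602646e+01 -4.74177303e+01]
scene 271.3742998526032 147.73596304566513
-120 100 x [-39.  21.] y [-40.   8.]
-110 40 x [-28.  10.] y [-40. -12.]
-100 105 x [-15.   9.] y [-70.  61.]
-90 133 x [-21.   9.] y [-72.  62.]
-80 107 x [-21.  10.] y [-72.  68.]
-70 113 x [-20.  10.] y [-73.  72.]
-60 96 x [-19.   9.] y [-74.  71.]
-50 93 x [-15.  10.] y [-76.  72.]
-40 42 x [-14.   7.] y [-65.  61.]
-30 54 x [-12.  10.] y [-58.  49.]
-20 56 x [-13.   9.] y [-58.  46.]
-10 50 x [-13.   9.] y [-58.  45.]
0 23 x [-13.  10.] y [-52.  45.]
top 263.2628242849845 159.57055280190153
-120 42 x [-31.  26.] y [-39. -22.]
-110 34 x [-19.  14.] y [-39. -27.]
-100 131 x [-13.  10.] y [-70. -21.]
-90 104 x [-19.  17.] y [-71.  -8.]
-80 80 x [-21.  17.] y [-73.  -7.]
-70 75 x [-15.  16.] y [-73.  18.]
-60 67 x [-13.  15.] y [-75.  28.]
-50 72 x [-13.  11.] y [-75. -38.]
-40 18 x [-5. 10.] y [-70.  48.]
-30 31 x [-4.  9.] y [-57.  48.]
-20 47 x [-8.  9.] y [-58.  49.]
-10 44 x [-9.  9.] y [-58.  47.]
0 25 x [-12.   8.] y [-52.  47.]
```

View pics/g1.png

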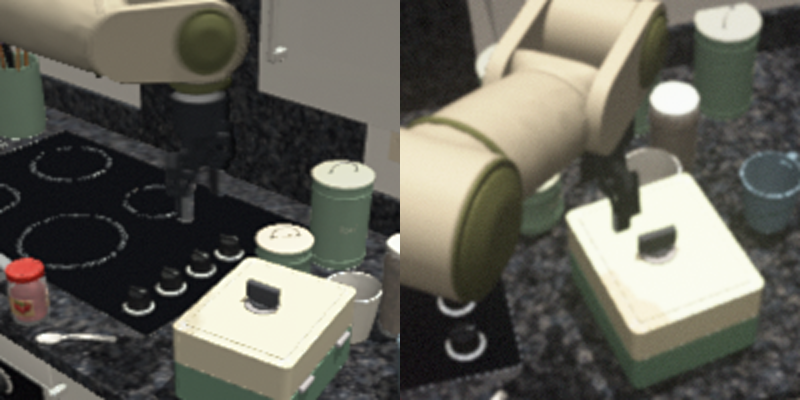

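The crop shows the gripper's open fingertips at (190,215) left and (625,215) right. The knob is at (262,297) left and (658,240) right, with its bar roughly along the box's x. The two views disagree by about 8 mm, so I'll re-measure.

Run:
```python
from h import *
rays={}
for n in("scene","top"):
    f,cx,cy,T=K(n)
    for k in "01":
        z=np.load(f"/tmp/{n}{k}.npz"); im,d=z["im"],z["d"]; P=world(n,d)
        near=(d>0)&(np.hypot(P[...,0]-.556,P[...,1]+.305)<.045)
        dark=near&(im.max(2)<100)&(P[...,2]>.14)&(P[...,2]<.18)
        v,u=np.nonzero(dark)
        W=P[dark]
        t=near&(P[...,2]>.161)&(P[...,2]<.18)
        vt,ut=np.nonzero(t)
        wt=np.c_[(ut-cx)/f,(vt-cy)/f,np.ones(len(ut))]@T[:3,:3].T
        wt=T[:3,3]+wt*((.167-T[2,3])/wt[:,2])[:,None]
        dsk=(d>0)&(abs(P[...,0]-.40)<.03)&(abs(P[...,1]+.12)<.1)
        print(n,k,"px",ut.mean().round(1),vt.mean().round(1),"ray167",wt.mean(0).round(4),"depth",P[t].mean(0).round(4),cv2.minAreaRect((wt[:,:2]*1000).astype(np.float32)),"desk z",np.median(P[dsk][:,2]) if dsk.any() else None)
        rays[n]=(T[:3,3],np.array([(ut.mean()-cx)/f,(vt.mean()-cy)/f,1])@T[:3,:3].T)
        # body green: front/right visible sides; jam red lid centroid
        r=(d>0)&(im[...,0]>130)&(im[...,1]<60)&(abs(P[...,2]-.095)<.02)
        if r.any(): print("  red",P[r].mean(0).round(4), r.sum())
(a,da),(b,db)=rays["scene"],rays["top"]
s=np.linalg.lstsq(np.c_[da,-db],b-a,rcond=None)[0]; print(a+s[0]*da,b+s[1]*db)
```

```text
scene 0 px 302.3 189.8 ray167 [ 0.5556 -0.3096  0.167 ] depth [ 0.557  -0.3086  0.1659] ((555.5694580078125, -309.32073974609375), (19.99081802368164, 54.62166213989258), 1.3652617931365967) desk z -0.32889653918167316
  red [0.4172 0.0671 0.0946] 21
scene 1 px 302.5 189.9 ray167 [ 0.5557 -0.3101  0.167 ] depth [ 0.5572 -0.309   0.1658] ((555.5909423828125, -310.56451416015625), (17.649614334106445, 57.49608612060547), 6.685285568237305) desk z -0.24169256460909794
  red [0.4169 0.0668 0.0948] 21
top 0 px 290.9 175.8 ray167 [ 0.5556 -0.3014  0.167 ] depth [ 0.5565 -0.3017  0.1659] ((554.7376708984375, -301.0238952636719), (16.87489128112793, 52.856781005859375), 8.975536346435547) desk z -0.23101172148291593
  red [0.4082 0.0854 0.0953] 38
top 1 px 290.6 176.0 ray167 [ 0.5552 -0.3006  0.167 ] depth [ 0.5561 -0.3009  0.1658] ((554.3135986328125, -300.4795227050781), (17.491853713989258, 54.02218246459961), 7.328193664550781) desk z -0.16625146882483155
  red [0.4056 0.0843 0.0953] 35
[ 0.56467382 -0.30337174  0.15974524] [ 0.56279817 -0.30277056  0.15800311]
```

Call:
servo_tool(
  steps=[
    {"tx": 0.36,"ty": -0.82,"tz": -0.75,"yaw": 8.5,"claw": 8.5},
    {"tx": 0.36,"ty": -0.82,"tz": -0.75,"yaw": 8.5,"claw": 8.5},
    {"tx": 0.36,"ty": -0.82,"tz": -0.75,"yaw": 8.5,"claw": 8.5},
    {"tx": 0.36,"ty": -0.82,"tz": -0.75,"yaw": 8.5,"claw": 8.5},
    {"tx": 0.36,"ty": -0.82,"tz": -0.75,"yaw": 8.5,"claw": 8.5},
    {"tx": 0.36,"ty": -0.82,"tz": -0.75,"yaw": 8.5,"claw": 8.5},
    {"tx": 0.36,"ty": -0.82,"tz": -0.75,"yaw": 8.5,"claw": 8.5},
    {"tx": 0.36,"ty": -0.82,"tz": -0.75,"yaw": 8.5,"claw": 8.5},
    {"tx": 0.36,"ty": -0.82,"tz": -0.75,"yaw": 8.5,"claw": 8.5},
    {"tx": 0.36,"ty": -0.82,"tz": -0.75,"yaw": 8.5,"claw": 8.5},
  ],
)

```text
time_s: 3.0
position: [0.5556, -0.303, 0.2108]
tool_rot: [[-0.991, -0.135, -0.001], [-0.135, 0.991, 0.001], [0.001, 0.001, -1.0]]
ft_force: [-0.9, 0.0, 0.6]
grip_width: 0.0847
gripper_force: 0.0
```

Run:
```python
from h import *
o=env.observe();p=np.array(o["position"]);R=np.array(o["tool_rot"]);print(p,R[:,1],o["q"].round(1))
out=[]
for n in("scene","top"):
    im,d=env.get_image(n); np.savez(f"/tmp/{n}2.npz",im=im,d=d); P=world(n,d)
    f,cx,cy,T=K(n); Ti=np.linalg.inv(T)
    def pr(x):
        c=Ti@np.r_[x,1]; return np.array([c[0]/c[2]*f+cx,c[1]/c[2]*f+cy])
    u,v=pr(p-[0,0,.03]).astype(int); s=5
    c=cv2.resize(im[v-40:v+40,u-40:u+40,::-1],(400,400),interpolation=cv2.INTER_CUBIC)
    def dot(x,col):
        q=((pr(x)-[u-40,v-40]+.5)*s).astype(int); cv2.circle(c,tuple(int(t) for t in q),3,col,-1)
    for y in(-.0425,.0425,-.057,.057):
        for xx in(-.011,.011): dot(p+R@[xx,y,.006],(0,0,255))
    for e in(-1,1): 
        b=np.array([.5555,-.301,.167])+R@[0,e*.027,0]; dot(b,(0,255,0))
        b=np.array([.5555,-.3095,.167])+R@[0,e*.027,0]; dot(b,(255,0,255))
    out.append(c)
cv2.imwrite("pics/g2.png",np.hstack(out))
```

```text
[ 0.55561353 -0.30296056  0.21075109] [-1.34785353e-01  9.90874505e-01  7.89914939e-04] [ -39.3   31.8   63.9    0.    84.4 -137.1]
```

View pics/g2.png

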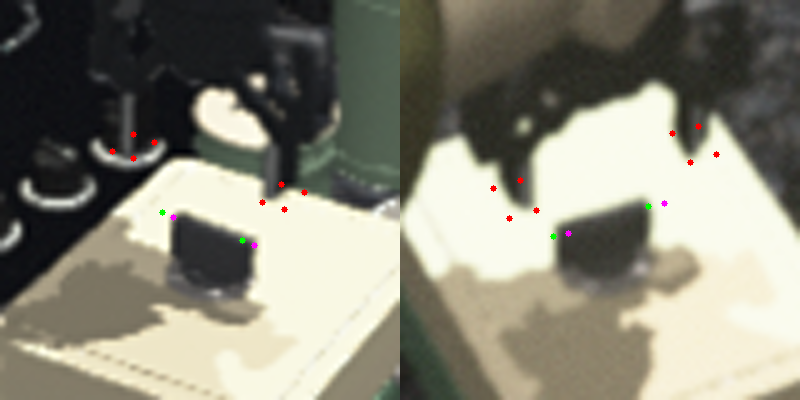

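The left crop is the scene view, with fingertips at (130,155) and (280,198) and the knob bar from (172,212) to (255,238). The right crop is the top view, with fingertips at (520,205) and (690,157) and the bar from (556,228) to (648,200). The bar lies between the fingers and lined up with them, with about 1 cm clear at each end. I'll lower the gripper and settle the offset by touch.

Call:
servo_tool(
  newtons=20,
  steps=[
    {"tx": 0.15,"ty": 0,"tz": -1.2,"yaw": 0,"claw": 8.5},
    {"tx": 0.15,"ty": 0,"tz": -1.2,"yaw": 0,"claw": 8.5},
    {"tx": 0,"ty": 0,"tz": -1.2,"yaw": 0,"claw": 8.0},
    {"tx": 0,"ty": 0,"tz": -1.2,"yaw": 0,"claw": 7.4},
    {"tx": 0,"ty": 0,"tz": -0.4,"yaw": 0,"claw": 6.8},
    {"tx": 0,"ty": 0,"tz": 0,"yaw": 0,"claw": 6.4},
    {"tx": 0,"ty": 0,"tz": 0,"yaw": 0,"claw": 6.0},
    {"tx": 0,"ty": 0,"tz": 0,"yaw": 0,"claw": 6.0},
  ],
)

```text
time_s: 3.9
position: [0.5589, -0.3035, 0.16]
tool_rot: [[-0.992, -0.128, 0.001], [-0.128, 0.992, -0.001], [-0.001, -0.001, -1.0]]
ft_force: [-0.5, 0.3, 0.5]
grip_width: 0.06
gripper_force: 0.0
```

Call:
servo_tool(
  newtons=25,
  steps=[
    {"tx": 0,"ty": 0,"tz": -0.2,"yaw": 0,"claw": 5.7},
    {"tx": 0,"ty": 0,"tz": -0.2,"yaw": 0,"claw": 5.5},
    {"tx": 0,"ty": 0,"tz": 0,"yaw": 0,"claw": 5.2},
    {"tx": 0,"ty": 0,"tz": 0,"yaw": 0,"claw": 4.8},
  ],
)

```text
time_s: 4.3
position: [0.5592, -0.3049, 0.1563]
tool_rot: [[-0.992, -0.128, 0.003], [-0.128, 0.992, -0.004], [-0.002, -0.004, -1.0]]
ft_force: [1.8, -6.2, 2.4]
grip_width: 0.0535
gripper_force: 26.1
```

Run:
```python
from h import *
o=env.observe();p=np.array(o["position"]);R=np.array(o["tool_rot"]);print(p,o["wrist_torque"])
out=[]
for n in("scene","top"):
    im,d=env.get_image(n)
    f,cx,cy,T=K(n); Ti=np.linalg.inv(T)
    c=Ti@np.r_[p,1]; u,v=int(c[0]/c[2]*f+cx),int(c[1]/c[2]*f+cy)
    out.append(cv2.resize(im[v-40:v+40,u-40:u+40,::-1],(400,400),interpolation=cv2.INTER_CUBIC))
cv2.imwrite("pics/g3.png",np.hstack(out))
```

```text
[ 0.55917585 -0.30492918  0.15626209] [-1.13542068 -0.21463119 -0.0116984 ]
```

View pics/g3.png

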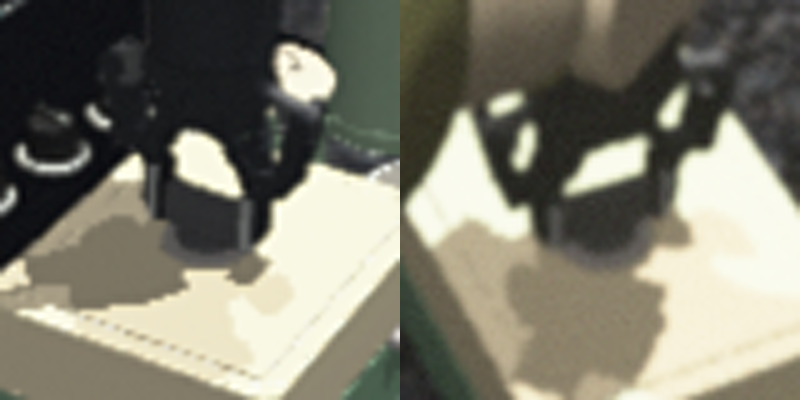

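The gripper holds the bar ends: in the left crop the pads are at (152,190) and (247,220), and in the right crop at (553,222) and (662,190). Next I turn it clockwise.

Call:
servo_tool(
  steps=[
    {"tx": 0,"ty": -0.1,"tz": 0,"yaw": -7,"claw": 4.8},
    {"tx": 0,"ty": 0,"tz": 0,"yaw": -7,"claw": 4.8},
    {"tx": 0,"ty": 0,"tz": 0,"yaw": -7,"claw": 4.8},
    {"tx": 0,"ty": 0,"tz": 0,"yaw": -7,"claw": 4.8},
    {"tx": 0,"ty": 0,"tz": 0,"yaw": -7,"claw": 4.8},
    {"tx": 0,"ty": 0,"tz": 0,"yaw": -7,"claw": 4.8},
    {"tx": 0,"ty": 0,"tz": 0,"yaw": 0,"claw": 4.8},
  ],
)

```text
time_s: 5.1
position: [0.5593, -0.3048, 0.1564]
tool_rot: [[-0.821, 0.571, 0.002], [0.571, 0.821, -0.002], [-0.003, -0.0, -1.0]]
ft_force: [1.9, -1.7, 5.4]
grip_width: 0.0536
gripper_force: 26.4
```

Call:
servo_tool(
  steps=[
    {"tx": 0,"ty": 0,"tz": 0,"yaw": -7,"claw": 4.8},
    {"tx": 0,"ty": 0,"tz": 0,"yaw": -7,"claw": 4.8},
    {"tx": 0,"ty": 0,"tz": 0,"yaw": -7,"claw": 4.8},
    {"tx": 0,"ty": 0,"tz": 0,"yaw": -7,"claw": 4.8},
    {"tx": 0,"ty": 0,"tz": 0,"yaw": -7,"claw": 4.8},
    {"tx": 0,"ty": 0,"tz": 0,"yaw": -7,"claw": 4.8},
    {"tx": 0,"ty": 0,"tz": 0,"yaw": -4,"claw": 4.8},
    {"tx": 0,"ty": 0,"tz": 0,"yaw": -2,"claw": 4.8},
    {"tx": 0,"ty": 0,"tz": 0,"yaw": 0,"claw": 4.8},
  ],
)

```text
time_s: 6.0
position: [0.5594, -0.3041, 0.1564]
tool_rot: [[-0.131, 0.991, 0.002], [0.991, 0.131, -0.001], [-0.001, 0.002, -1.0]]
ft_force: [1.6, 0.1, 6.5]
grip_width: 0.0534
gripper_force: 28.2
```

Run:
```python
from h import *
o=env.observe();print(o["wrist_torque"],o["ft_force"],o["position"])
```

```text
[ 0.13568501 -0.31021962  0.93510283] [1.62333786 0.12209469 6.48735494] [ 0.55941879 -0.30408729  0.15637255]
```

Call:
servo_tool(
  newtons=40,
  steps=[
    {"tx": 0,"ty": 0,"tz": 0,"yaw": 2,"claw": 4.8},
    {"tx": 0.04,"ty": -0.26,"tz": 0.3,"yaw": 0,"claw": 4.8},
    {"tx": 0.04,"ty": -0.27,"tz": 0.3,"yaw": 0,"claw": 4.8},
    {"tx": 0.04,"ty": -0.27,"tz": 0.3,"yaw": 0,"claw": 4.8},
    {"tx": 0.04,"ty": -0.28,"tz": 0.3,"yaw": 0,"claw": 4.8},
    {"tx": 0,"ty": 0,"tz": 0,"yaw": 0,"claw": 4.8},
  ],
)

```text
time_s: 6.6
position: [0.5608, -0.3129, 0.166]
tool_rot: [[-0.165, 0.986, -0.0], [0.986, 0.165, 0.006], [0.006, 0.001, -1.0]]
ft_force: [5.3, 7.0, -3.3]
grip_width: 0.0534
gripper_force: 44.0
```

Run:
```python
from h import *
o=env.observe();print(o["wrist_torque"],o["ft_force"],o["position"])
im,d=env.get_image("scene"); cv2.imwrite("pics/s4.png",cv2.resize(im[140:300,220:380,::-1],(560,560),interpolation=cv2.INTER_CUBIC))
```

```text
[ 1.45023534 -0.79879953  0.15964532] [ 5.28581895  7.00252219 -3.28073202] [ 0.56083111 -0.31294233  0.16596987]
```

View pics/s4.png

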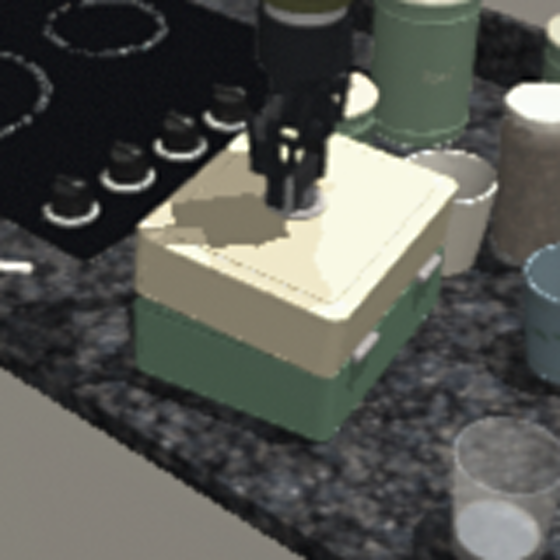

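The picture shows the lid tilting up slightly at its left (front) edge, near (137,260). The knob is held at (295,195). I'll keep lifting gently.

Call:
servo_tool(
  steps=[
    {"tx": 0.05,"ty": -0.28,"tz": 0.3,"yaw": 0,"claw": 4.8},
    {"tx": 0.05,"ty": -0.28,"tz": 0.28,"yaw": 0,"claw": 4.8},
    {"tx": 0,"ty": 0,"tz": 0,"yaw": 0,"claw": 4.8},
  ],
)

```text
time_s: 6.95
position: [0.5619, -0.3188, 0.1714]
tool_rot: [[-0.165, 0.986, -0.0], [0.986, 0.165, 0.005], [0.005, 0.0, -1.0]]
ft_force: [6.5, 4.0, -6.2]
grip_width: 0.0532
gripper_force: 44.4
```

Call:
servo_tool(
  steps=[
    {"tx": 0.03,"ty": -0.15,"tz": 0.15,"yaw": 0,"claw": 4.8},
    {"tx": 0,"ty": 0,"tz": 0,"yaw": 0,"claw": 4.8},
  ],
)

```text
time_s: 7.15
position: [0.5621, -0.3202, 0.1725]
tool_rot: [[-0.165, 0.986, -0.001], [0.986, 0.165, 0.006], [0.006, -0.0, -1.0]]
ft_force: [6.3, 4.2, -7.9]
grip_width: 0.0534
gripper_force: 44.3
```

Call:
servo_tool(
  steps=[
    {"tx": 0.03,"ty": -0.15,"tz": 0.15,"yaw": 0,"claw": 4.8},
    {"tx": 0,"ty": 0,"tz": 0,"yaw": 0,"claw": 4.8},
  ],
)

```text
time_s: 7.35
position: [0.5624, -0.3216, 0.1739]
tool_rot: [[-0.165, 0.986, -0.001], [0.986, 0.165, 0.006], [0.006, -0.0, -1.0]]
ft_force: [7.0, 5.5, -8.1]
grip_width: 0.0528
gripper_force: 44.6
```

Call:
servo_tool(
  steps=[
    {"tx": 0.03,"ty": -0.15,"tz": 0.15,"yaw": 0,"claw": 4.8},
    {"tx": 0,"ty": 0,"tz": 0,"yaw": 0,"claw": 4.8},
  ],
)

```text
time_s: 7.55
position: [0.5625, -0.3225, 0.1746]
tool_rot: [[-0.165, 0.986, -0.002], [0.986, 0.165, 0.008], [0.008, -0.001, -1.0]]
ft_force: [7.5, 6.2, -13.0]
grip_width: 0.0532
gripper_force: 46.3
```

Call:
servo_tool(
  steps=[
    {"tx": 0,"ty": 0.2,"tz": -0.3,"yaw": 0,"claw": 4.8},
    {"tx": 0,"ty": 0,"tz": 0,"yaw": 0,"claw": 6.0},
    {"tx": 0,"ty": 0,"tz": 0,"yaw": 0,"claw": 7.0},
    {"tx": 0,"ty": 0,"tz": 1.5,"yaw": 0,"claw": 7.0},
    {"tx": 0,"ty": 0,"tz": 4,"yaw": 0,"claw": 6},
  ],
)

```text
time_s: 8.05
position: [0.5611, -0.3229, 0.2269]
tool_rot: [[-0.162, 0.987, -0.006], [0.987, 0.162, 0.005], [0.006, -0.005, -1.0]]
ft_force: [-0.3, 0.2, -0.3]
grip_width: 0.0605
gripper_force: 0.0
```

Run:
```python
from h import *
o=env.observe();print(o["q"].round(2),o["ft_force"],o["position"])
for n in("scene","top"):
    z=np.load(f"/tmp/{n}0.npz"); d=z["d"]; P=world(n,d)
    m=(d>0)&(P[...,2]>.3)&(P[...,0]>.45)
    if m.any(): print(n,m.sum(),np.percentile(P[m],[0,1,50,99],axis=0).round(2).tolist())
im,d=env.get_image("scene"); P=world("scene",d)
cv2.imwrite("pics/s5.png",cv2.resize(im[140:300,220:380,::-1],(560,560),interpolation=cv2.INTER_CUBIC))
# fit arm: r=a+L1 s2+L2 s23 , z=h+L1 c2+L2 c23 (tool down)
D=[(21.8368,74.378,.188369,.516487,.249789),(22.1936,67.7881,.52004,-.223104,.28602),(31.8,63.9,.5556,-.30296,.21075),(*o["q"][1:3],*o["position"])]
A=[];b=[]
for q2,q3,x,y,zz in D:
    a,c=np.radians(q2),np.radians(q2+q3)
    A+= [[1,0,np.sin(a),np.sin(c),np.cos(c)],[0,1,np.cos(a),np.cos(c),-np.sin(c)]]; b+=[np.hypot(x,y),zz]
s,res,rk,sv=np.linalg.lstsq(np.array(A),np.array(b),rcond=None); print(s,res,sv)
```

```text
[-4.037e+01  3.288e+01  5.921e+01 -1.000e-02  8.834e+01 -4.972e+01] [-0.26344583  0.22922305 -0.33896659] [ 0.56105463 -0.32287711  0.22693594]
scene 45595 [[0.7, -0.87, 0.3], [0.72, -0.83, 0.32], [0.74, -0.47, 0.49], [1.08, 1.36, 0.68]]
top 27966 [[0.69, -1.09, 0.3], [0.7, -1.06, 0.3], [0.73, -0.29, 0.42], [1.07, 0.36, 0.56]]
[ 0.01571771 -0.10499286  0.52482226  0.35132687  0.09547321] [2.37072252e-06] [3.46033312 2.82771175 0.14886262 0.06360999 0.06272664]
```

View pics/s5.png

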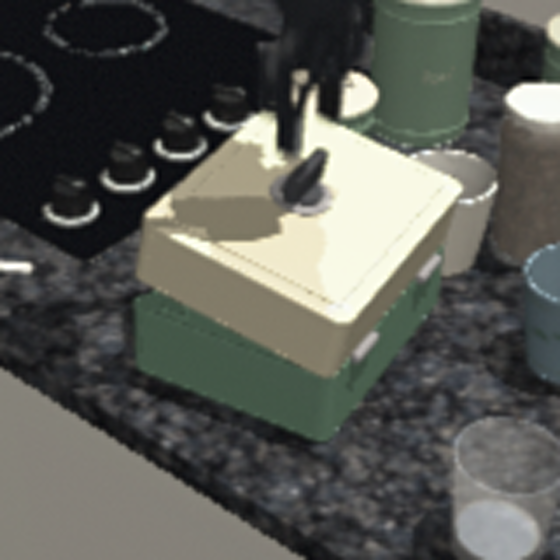

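The picture shows the lid ajar by itself, with a gap along the front from (140,290). The turned knob is at (305,178). The finger has to go in slanted, so I'll see how the arm behaves at the edge of its reach, well away from everything.

Call:
servo_tool(
  steps=[
    {"tx": -1.6,"ty": 1.5,"tz": 4.2,"yaw": 5.6,"claw": 0},
    {"tx": -1.6,"ty": 1.5,"tz": 4.2,"yaw": 5.6,"claw": 0},
    {"tx": -1.6,"ty": 1.5,"tz": 4.2,"yaw": 5.6,"claw": 0},
    {"tx": -1.6,"ty": 1.5,"tz": 4.2,"yaw": 5.6,"claw": 0},
    {"tx": -1.6,"ty": 1.5,"tz": 4.2,"yaw": 5.6,"claw": 0},
    {"tx": -1.6,"ty": 1.5,"tz": 4.2,"yaw": 5.6,"claw": 0},
    {"tx": -1.6,"ty": 1.5,"tz": 4.2,"yaw": 5.6,"claw": 0},
    {"tx": -1.6,"ty": 1.5,"tz": 4.2,"yaw": 5.6,"claw": 0},
    {"tx": -1.6,"ty": 1.5,"tz": 4.2,"yaw": 5.6,"claw": 0},
    {"tx": -1.6,"ty": 1.5,"tz": 4.2,"yaw": 5.6,"claw": 0},
  ],
)

```text
time_s: 9.1
position: [0.4005, -0.1721, 0.6518]
tool_rot: [[-0.911, 0.413, 0.001], [0.413, 0.911, -0.001], [-0.002, -0.001, -1.0]]
ft_force: [0.1, -1.7, 1.5]
grip_width: -0.0003
gripper_force: 0.0
```

Run:
```python
from h import *
o=env.observe();print(o["q"].round(2),o["position"],o["tool_rot"])
```

```text
[-3.8890e+01  1.5840e+01  1.6040e+01 -1.0000e-02  1.4802e+02 -1.0448e+02] [ 0.40047129 -0.17205861  0.65179914] [[-9.10530823e-01  4.13439157e-01  1.29757138e-03]
 [ 4.13437775e-01  9.10531573e-01 -1.20870990e-03]
 [-1.68120772e-03 -5.64102592e-04 -9.99998428e-01]]
```

Call:
servo_tool(
  steps=[
    {"tx": 0,"ty": 0,"tz": 4,"yaw": 0,"claw": 0},
    {"tx": 0,"ty": 0,"tz": 4,"yaw": 0,"claw": 0},
    {"tx": 0,"ty": 0,"tz": 4,"yaw": 0,"claw": 0},
  ],
)

```text
time_s: 9.4
position: [0.3614, -0.1558, 0.6857]
tool_rot: [[-0.908, 0.417, 0.03], [0.417, 0.909, -0.014], [-0.033, 0.0, -0.999]]
ft_force: [0.2, 0.0, -0.2]
grip_width: -0.0004
gripper_force: 0.0
```

Run:
```python
from h import *
o=env.observe();print(o["q"].round(2),o["position"],o["tool_rot"])
```

```text
[ -41.04   13.12   12.7     1.15  152.37 -105.35] [ 0.36139821 -0.15584113  0.68574692] [[-9.08309516e-01  4.17230120e-01  2.98806012e-02]
 [ 4.17006246e-01  9.08800872e-01 -1.36662391e-02]
 [-3.28574830e-02  4.72222620e-05 -9.99460046e-01]]
```

Call:
servo_tool(
  steps=[
    {"tx": -1.3,"ty": -4,"tz": -2.1,"yaw": -5.1,"claw": 0},
    {"tx": -1.3,"ty": -4,"tz": -2.1,"yaw": -5.1,"claw": 0},
    {"tx": -1.3,"ty": -4,"tz": -2.1,"yaw": -5.1,"claw": 0},
    {"tx": -1.3,"ty": -4,"tz": -2.1,"yaw": -5.1,"claw": 0},
    {"tx": -1.3,"ty": -4,"tz": -2.1,"yaw": -5.1,"claw": 0},
    {"tx": -1.3,"ty": -4,"tz": -2.1,"yaw": -5.1,"claw": 0},
    {"tx": -1.3,"ty": -4,"tz": -2.1,"yaw": -5.1,"claw": 0},
    {"tx": -1.3,"ty": -4,"tz": -2.1,"yaw": -5.1,"claw": 0},
    {"tx": -1.3,"ty": -4,"tz": -2.1,"yaw": -5.1,"claw": 0},
    {"tx": -1.3,"ty": -4,"tz": -2.1,"yaw": -5.1,"claw": 0},
    {"tx": -1.3,"ty": -4,"tz": -2.1,"yaw": -5.1,"claw": 0},
    {"tx": 0.6,"ty": -4.5,"tz": 0,"yaw": 0,"claw": 0},
    {"tx": 0.6,"ty": -4.5,"tz": 0,"yaw": 0,"claw": 0},
    {"tx": 0.6,"ty": -4.5,"tz": 0,"yaw": 0,"claw": 0},
  ],
)

```text
time_s: 10.8
position: [0.222, -0.6879, 0.4164]
tool_rot: [[-0.16, 0.987, 0.015], [0.986, 0.16, -0.054], [-0.055, 0.006, -0.998]]
ft_force: [1.4, -0.2, -0.8]
grip_width: 0.0002
gripper_force: 0.0
```

```bash
cat > st.py <<'E'
from h import *
o=env.observe();R=np.array(o["tool_rot"]);z=R[:,2];print("t",o["time_s"],"q",o["q"].round(1),"p",o["position"].round(4),"tilt",np.degrees(np.arccos(-z[2])).round(1),"az",np.degrees(np.arctan2(z[1],z[0])).round(1),"ytool",R[:,1].round(3),"F",o["ft_force"].round(1))
E
python3 st.py
```

```text
t 10.8 q [-81.6  41.4  12.9   0.4 122.6 -90.5] p [ 0.222  -0.6879  0.4164] tilt 3.2 az -74.8 ytool [0.987 0.16  0.006] F [ 1.4 -0.2 -0.8]
```

Call:
servo_tool(
  steps=[
    {"tx": 0.7,"ty": -4.9,"tz": 0,"yaw": 0,"claw": 0},
    {"tx": 0.7,"ty": -4.9,"tz": 0,"yaw": 0,"claw": 0},
    {"tx": 0.7,"ty": -4.9,"tz": 0,"yaw": 0,"claw": 0},
    {"tx": 0.7,"ty": -4.9,"tz": 0,"yaw": 0,"claw": 0},
  ],
)

```text
time_s: 11.2
position: [0.2154, -0.7666, 0.3425]
tool_rot: [[-0.157, 0.987, 0.04], [0.976, 0.161, -0.145], [-0.149, 0.016, -0.989]]
ft_force: [0.7, 0.1, 0.8]
grip_width: 0.0004
gripper_force: 0.0
```

```bash
python3 st.py
```

```text
t 11.2 q [-83.2  47.5  12.7   1.4 111.3 -91.8] p [ 0.2154 -0.7666  0.3425] tilt 8.6 az -74.5 ytool [0.987 0.161 0.016] F [0.7 0.1 0.8]
```

Call:
servo_tool(
  steps=[
    {"tx": 0.5,"ty": -3.8,"tz": 3.1,"yaw": 0,"claw": 0},
    {"tx": 0.5,"ty": -3.8,"tz": 3.1,"yaw": 0,"claw": 0},
    {"tx": 0.5,"ty": -3.8,"tz": 3.1,"yaw": 0,"claw": 0},
    {"tx": 0.5,"ty": -3.8,"tz": 3.1,"yaw": 0,"claw": 0},
    {"tx": 0.5,"ty": -3.8,"tz": 3.1,"yaw": 0,"claw": 0},
    {"tx": 0.5,"ty": -3.8,"tz": 3.1,"yaw": 0,"claw": 0},
    {"tx": 0.5,"ty": -3.8,"tz": 3.1,"yaw": 0,"claw": 0},
    {"tx": 0.5,"ty": -3.8,"tz": 3.1,"yaw": 0,"claw": 0},
    {"tx": 0.5,"ty": -3.8,"tz": 3.1,"yaw": 0,"claw": 0},
    {"tx": 0.5,"ty": -3.8,"tz": 3.1,"yaw": 0,"claw": 0},
  ],
)

```text
time_s: 12.2
position: [0.1805, -0.7998, 0.4188]
tool_rot: [[-0.138, 0.985, 0.102], [0.904, 0.168, -0.394], [-0.406, 0.038, -0.913]]
ft_force: [0.4, -1.3, 0.1]
grip_width: -0.0004
gripper_force: 0.0
```

```bash
python3 st.py
```

```text
t 12.2 q [-86.9  42.9  12.7   4.7 100.7 -94.3] p [ 0.1805 -0.7998  0.4188] tilt 24.0 az -75.4 ytool [0.985 0.168 0.038] F [ 0.4 -1.3  0.1]
```

Call:
servo_tool(
  steps=[
    {"tx": 0.9,"ty": -3.8,"tz": 3.0,"yaw": 0,"claw": 0},
    {"tx": 0.9,"ty": -3.8,"tz": 3.0,"yaw": 0,"claw": 0},
    {"tx": 0.9,"ty": -3.8,"tz": 3.0,"yaw": 0,"claw": 0},
    {"tx": 0.9,"ty": -3.8,"tz": 3.0,"yaw": 0,"claw": 0},
    {"tx": 0.9,"ty": -3.8,"tz": 3.0,"yaw": 0,"claw": 0},
    {"tx": 0.9,"ty": -3.8,"tz": 3.0,"yaw": 0,"claw": 0},
    {"tx": 0.9,"ty": -3.8,"tz": 3.0,"yaw": 0,"claw": 0},
    {"tx": 0.9,"ty": -3.8,"tz": 3.0,"yaw": 0,"claw": 0},
    {"tx": 0.9,"ty": -3.8,"tz": 3.0,"yaw": 0,"claw": 0},
    {"tx": 0.9,"ty": -3.8,"tz": 3.0,"yaw": 0,"claw": 0},
    {"tx": 0.9,"ty": -3.8,"tz": 3.0,"yaw": 0,"claw": 0},
    {"tx": 0.9,"ty": -3.8,"tz": 3.0,"yaw": 0,"claw": 0},
  ],
)

```text
time_s: 13.4
position: [0.1978, -0.8524, 0.4793]
tool_rot: [[-0.093, 0.982, 0.164], [0.723, 0.18, -0.667], [-0.684, 0.057, -0.727]]
ft_force: [0.7, -0.3, 0.0]
grip_width: -0.0001
gripper_force: 0.0
```

```bash
python3 st.py
```

```text
t 13.4 q [-86.6  41.6  12.7   7.2  82.9 -93.8] p [ 0.1978 -0.8524  0.4793] tilt 43.4 az -76.2 ytool [0.982 0.18  0.057] F [ 0.7 -0.3  0. ]
```

Call:
servo_tool(
  steps=[
    {"tx": 2.1,"ty": 4.3,"tz": -0.3,"yaw": -0.2,"claw": 0},
    {"tx": 2.1,"ty": 4.3,"tz": -0.3,"yaw": -0.2,"claw": 0},
    {"tx": 2.1,"ty": 4.3,"tz": -0.3,"yaw": -0.2,"claw": 0},
    {"tx": 2.1,"ty": 4.3,"tz": -0.3,"yaw": -0.2,"claw": 0},
    {"tx": 2.1,"ty": 4.3,"tz": -0.3,"yaw": -0.2,"claw": 0},
    {"tx": 2.1,"ty": 4.3,"tz": -0.3,"yaw": -0.2,"claw": 0},
    {"tx": 2.1,"ty": 4.3,"tz": -0.3,"yaw": -0.2,"claw": 0},
    {"tx": 2.1,"ty": 4.3,"tz": -0.3,"yaw": -0.2,"claw": 0},
  ],
)

```text
time_s: 14.2
position: [0.365, -0.5092, 0.4556]
tool_rot: [[-0.073, 0.987, 0.146], [0.726, 0.153, -0.67], [-0.684, 0.057, -0.728]]
ft_force: [1.3, -0.7, 0.6]
grip_width: -0.0001
gripper_force: 0.0
```

```bash
python3 st.py
```

```text
t 14.2 q [-60.8  10.9  67.2 -13.3  60.5 -66.1] p [ 0.365  -0.5092  0.4556] tilt 43.3 az -77.7 ytool [0.987 0.153 0.057] F [ 1.3 -0.7  0.6]
```

Call:
servo_tool(
  steps=[
    {"tx": 2.1,"ty": 4.3,"tz": -0.3,"yaw": -0.2,"claw": 0},
    {"tx": 2.1,"ty": 4.3,"tz": -0.3,"yaw": -0.2,"claw": 0},
    {"tx": 2.1,"ty": 4.3,"tz": -0.3,"yaw": -0.2,"claw": 0},
    {"tx": 2.1,"ty": 4.3,"tz": -0.3,"yaw": -0.2,"claw": 0},
    {"tx": 2.1,"ty": 4.3,"tz": -0.3,"yaw": -0.2,"claw": 0},
    {"tx": 2.1,"ty": 4.3,"tz": -0.3,"yaw": -0.2,"claw": 0},
    {"tx": 2.1,"ty": 4.3,"tz": -0.3,"yaw": -0.2,"claw": 0},
    {"tx": 2.1,"ty": 4.3,"tz": -0.3,"yaw": -0.2,"claw": 0},
  ],
)

```text
time_s: 15.0
position: [0.5332, -0.165, 0.4316]
tool_rot: [[-0.052, 0.99, 0.128], [0.729, 0.126, -0.673], [-0.683, 0.058, -0.728]]
ft_force: [0.4, -1.2, 0.4]
grip_width: 0.0002
gripper_force: 0.0
```

```bash
cat >> st.py <<'E'
O=np.array([.5607,-.3129,0]);B=np.array([[.18,.984,0],[-.984,.18,0],[0,0,1]])
pb=(np.array(o["position"])-O)@B*1000; x,zt=R[:,0],R[:,2]
c=(np.array(o["position"])+.019*zt-.011*x-O)@B*1000
print("box: tcp",pb.round(1),"corner",c.round(1),"F",(np.array(o["ft_force"])@B).round(1))
E
python3 st.py
```

```text
t 15.0 q [-14.   13.6  67.4 -39.2  80.2 -19.6] p [ 0.5332 -0.165   0.4316] tilt 43.3 az -79.2 ytool [0.99  0.126 0.058] F [ 0.4 -1.2  0.4]
box: tcp [-150.5   -0.5  431.6] corner [-129.5   -1.2  425.3] F [1.3 0.1 0.4]
```

Call:
servo_tool(
  steps=[
    {"tx": -0.5,"ty": 0,"tz": -4.7,"yaw": 0,"claw": 0},
    {"tx": -0.5,"ty": 0,"tz": -4.7,"yaw": 0,"claw": 0},
    {"tx": -0.5,"ty": 0,"tz": -4.7,"yaw": 0,"claw": 0},
    {"tx": -0.5,"ty": 0,"tz": -4.7,"yaw": 0,"claw": 0},
    {"tx": 0,"ty": 0,"tz": -4.7,"yaw": 0,"claw": 0},
    {"tx": 0,"ty": 0,"tz": -4.7,"yaw": 0,"claw": 0},
  ],
)

```text
time_s: 15.6
position: [0.5126, -0.1667, 0.148]
tool_rot: [[-0.052, 0.99, 0.129], [0.73, 0.126, -0.672], [-0.682, 0.059, -0.729]]
ft_force: [1.5, -0.9, -0.6]
grip_width: 0.0003
gripper_force: 0.0
```

```bash
python3 st.py
python3 - <<'E'
from h import *
a=[]
for n,u,v in(("scene",300,200),("top",270,170)):
    im,d=env.get_image(n); a.append(cv2.resize(im[v-80:v+80,u-80:u+80,::-1],(400,400),interpolation=cv2.INTER_CUBIC))
cv2.imwrite("pics/s6.png",np.hstack(a))
E
```

```text
t 15.6 q [-14.9  26.8  98.8 -55.7  48.3  15.8] p [ 0.5126 -0.1667  0.148 ] tilt 43.2 az -79.1 ytool [0.99  0.126 0.059] F [ 1.5 -0.9 -0.6]
box: tcp [-152.6  -21.   148. ] corner [-131.6  -21.8  141.6] F [ 1.1  1.3 -0.6]
```

View pics/s6.png

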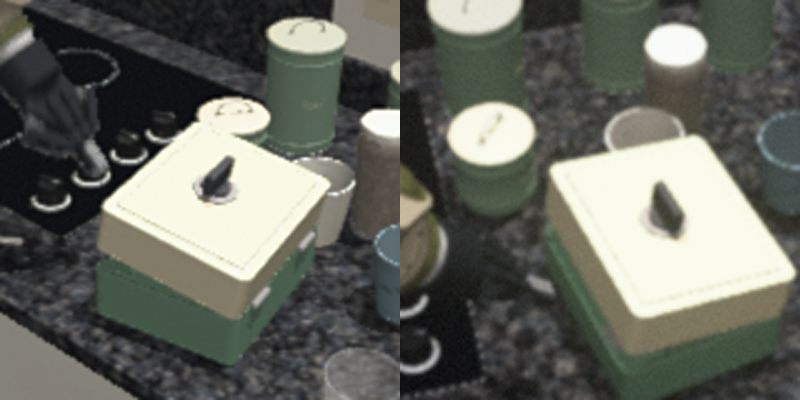

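The left crop shows the tilted, closed gripper in front of the ajar lid, with its tip at (100,170). The lid is still ajar with the knob turned, and everything else is in place. Next I lower it and feel under the edge.

Call:
servo_tool(
  steps=[
    {"tx": 0,"ty": 0,"tz": -3,"yaw": 0,"claw": 0},
    {"tx": 0,"ty": 0,"tz": -2.9,"yaw": 0,"claw": 0},
    {"tx": 0.2,"ty": -1.1,"tz": 0,"yaw": 0,"claw": 0},
    {"tx": 0.2,"ty": -1.1,"tz": 0,"yaw": 0,"claw": 0},
    {"tx": 0.2,"ty": -1.0,"tz": 0,"yaw": 0,"claw": 0},
    {"tx": 0,"ty": 0,"tz": 0,"yaw": 0,"claw": 0},
  ],
)

```text
time_s: 16.3
position: [0.5193, -0.2009, 0.0924]
tool_rot: [[-0.049, 0.991, 0.128], [0.728, 0.123, -0.674], [-0.684, 0.06, -0.727]]
ft_force: [0.5, 0.4, 0.3]
grip_width: -0.0001
gripper_force: 0.0
```

```bash
python3 st.py
```

```text
t 16.3 q [-18.5  32.9 100.4 -63.4  42.   23.4] p [ 0.5193 -0.2009  0.0924] tilt 43.3 az -79.3 ytool [0.991 0.123 0.06 ] F [0.5 0.4 0.3]
box: tcp [-117.6  -20.6   92.4] corner [-96.6 -21.4  86.1] F [-0.3  0.5  0.3]
```

Call:
servo_tool(
  steps=[
    {"tx": 0,"ty": 0,"tz": -0.3,"yaw": 0,"claw": 0},
    {"tx": 0.07,"ty": -0.4,"tz": 0,"yaw": 0,"claw": 0},
    {"tx": 0.07,"ty": -0.4,"tz": 0,"yaw": 0,"claw": 0},
    {"tx": 0.05,"ty": -0.3,"tz": 0,"yaw": 0,"claw": 0},
    {"tx": 0,"ty": 0,"tz": 0,"yaw": 0,"claw": 0},
  ],
)

```text
time_s: 16.8
position: [0.5204, -0.2104, 0.0873]
tool_rot: [[-0.053, 0.991, 0.126], [0.729, 0.125, -0.673], [-0.683, 0.057, -0.729]]
ft_force: [-0.3, 0.2, -1.3]
grip_width: 0.0003
gripper_force: 0.0
```

```bash
python3 st.py
```

```text
t 16.8 q [-19.6  33.5 100.2 -64.   41.2  23.2] p [ 0.5204 -0.2104  0.0873] tilt 43.2 az -79.4 ytool [0.991 0.125 0.057] F [-0.3  0.2 -1.3]
box: tcp [-108.2  -21.2   87.3] corner [-87.1 -22.   81. ] F [-0.2 -0.3 -1.3]
```

Call:
servo_tool(
  steps=[
    {"tx": 0.05,"ty": -0.25,"tz": 0,"yaw": 0,"claw": 0},
    {"tx": 0.05,"ty": -0.25,"tz": 0,"yaw": 0,"claw": 0},
    {"tx": 0,"ty": 0,"tz": 0,"yaw": 0,"claw": 0},
  ],
)

```text
time_s: 17.1
position: [0.5214, -0.2153, 0.0873]
tool_rot: [[-0.053, 0.991, 0.126], [0.729, 0.125, -0.673], [-0.683, 0.057, -0.729]]
ft_force: [1.2, -0.5, -0.4]
grip_width: 0.0002
gripper_force: 0.0
```

```bash
python3 st.py
```

```text
t 17.1 q [-20.1  33.6 100.  -64.1  40.9  22.8] p [ 0.5214 -0.2153  0.0873] tilt 43.2 az -79.4 ytool [0.991 0.125 0.057] F [ 1.2 -0.5 -0.4]
box: tcp [-103.1  -21.1   87.3] corner [-82.1 -21.9  81. ] F [ 0.7  1.1 -0.4]
```

Call:
servo_tool(
  steps=[
    {"tx": 0.05,"ty": -0.3,"tz": 0,"yaw": 0,"claw": 0},
    {"tx": 0,"ty": 0,"tz": 0,"yaw": 0,"claw": 0},
  ],
)

```text
time_s: 17.3
position: [0.5219, -0.2183, 0.0873]
tool_rot: [[-0.053, 0.991, 0.126], [0.729, 0.125, -0.673], [-0.683, 0.057, -0.729]]
ft_force: [-0.1, -0.2, -0.3]
grip_width: 0.0003
gripper_force: 0.0
```

Call:
servo_tool(
  steps=[
    {"tx": -0.2,"ty": 1.1,"tz": 0,"yaw": 0,"claw": 0},
    {"tx": 2.05,"ty": 0.38,"tz": 0,"yaw": 0,"claw": 0},
    {"tx": 2.05,"ty": 0.38,"tz": 0,"yaw": 0,"claw": 0},
    {"tx": 0.07,"ty": -0.4,"tz": 0,"yaw": 0,"claw": 0},
    {"tx": 0.05,"ty": -0.25,"tz": 0,"yaw": 0,"claw": 0},
    {"tx": 0.05,"ty": -0.25,"tz": 0,"yaw": 0,"claw": 0},
    {"tx": 0,"ty": 0,"tz": 0,"yaw": 0,"claw": 0},
  ],
)

```text
time_s: 18.0
position: [0.5619, -0.2087, 0.0872]
tool_rot: [[-0.053, 0.991, 0.126], [0.729, 0.124, -0.673], [-0.682, 0.056, -0.729]]
ft_force: [1.1, 0.3, -1.4]
grip_width: -0.0001
gripper_force: 0.0
```

```bash
python3 st.py
```

```text
t 18.0 q [-17.9  36.1  93.5 -59.6  44.3  18.7] p [ 0.5619 -0.2087  0.0872] tilt 43.2 az -79.4 ytool [0.991 0.124 0.056] F [ 1.1  0.3 -1.4]
box: tcp [-102.3   19.9   87.2] corner [-81.3  19.1  80.9] F [-0.1  1.1 -1.4]
```

Nothing here. Next is y ≈ +60.

Call:
servo_tool(
  steps=[
    {"tx": -0.17,"ty": 0.9,"tz": 0,"yaw": 0,"claw": 0},
    {"tx": 2.05,"ty": 0.38,"tz": 0,"yaw": 0,"claw": 0},
    {"tx": 2.05,"ty": 0.38,"tz": 0,"yaw": 0,"claw": 0},
    {"tx": 0.07,"ty": -0.4,"tz": 0,"yaw": 0,"claw": 0},
    {"tx": 0.05,"ty": -0.25,"tz": 0,"yaw": 0,"claw": 0},
    {"tx": 0.05,"ty": -0.25,"tz": 0,"yaw": 0,"claw": 0},
    {"tx": 0,"ty": 0,"tz": 0,"yaw": 0,"claw": 0},
  ],
)

```text
time_s: 18.7
position: [0.6029, -0.2012, 0.0872]
tool_rot: [[-0.053, 0.991, 0.126], [0.729, 0.124, -0.673], [-0.682, 0.056, -0.729]]
ft_force: [-0.9, 1.1, 0.3]
grip_width: -0.0
gripper_force: 0.0
```

```bash
python3 st.py
```

```text
t 18.7 q [-15.9  38.8  86.7 -55.8  47.8  15.1] p [ 0.6029 -0.2012  0.0872] tilt 43.2 az -79.4 ytool [0.991 0.124 0.056] F [-0.9  1.1  0.3]
box: tcp [-102.3   61.6   87.2] corner [-81.3  60.8  80.9] F [-1.2 -0.7  0.3]
```

Call:
servo_tool(
  steps=[
    {"tx": 0.06,"ty": -0.3,"tz": 0,"yaw": 0,"claw": 0},
    {"tx": 0,"ty": 0,"tz": 0,"yaw": 0,"claw": 0},
  ],
)

```text
time_s: 18.9
position: [0.604, -0.2042, 0.0874]
tool_rot: [[-0.053, 0.991, 0.126], [0.729, 0.124, -0.673], [-0.682, 0.057, -0.729]]
ft_force: [1.0, -0.1, 0.1]
grip_width: 0.0002
gripper_force: 0.0
```

Call:
servo_tool(
  steps=[
    {"tx": 0.06,"ty": -0.3,"tz": 0,"yaw": 0,"claw": 0},
    {"tx": 0,"ty": 0,"tz": 0,"yaw": 0,"claw": 0},
  ],
)

```text
time_s: 19.1
position: [0.6048, -0.2072, 0.0873]
tool_rot: [[-0.053, 0.991, 0.126], [0.729, 0.125, -0.673], [-0.683, 0.057, -0.729]]
ft_force: [-0.8, -0.3, 1.0]
grip_width: -0.0001
gripper_force: 0.0
```

Call:
servo_tool(
  steps=[
    {"tx": -0.27,"ty": 1.5,"tz": 0,"yaw": 0,"claw": 0},
    {"tx": -4.03,"ty": -0.73,"tz": 0,"yaw": 0,"claw": 0},
    {"tx": -4.03,"ty": -0.73,"tz": 0,"yaw": 0,"claw": 0},
    {"tx": -4.03,"ty": -0.73,"tz": 0,"yaw": 0,"claw": 0},
    {"tx": 0.07,"ty": -0.4,"tz": 0,"yaw": 0,"claw": 0},
    {"tx": 0.05,"ty": -0.3,"tz": 0,"yaw": 0,"claw": 0},
    {"tx": 0.05,"ty": -0.3,"tz": 0,"yaw": 0,"claw": 0},
    {"tx": 0,"ty": 0,"tz": 0,"yaw": 0,"claw": 0},
  ],
)

```text
time_s: 19.9
position: [0.4836, -0.2235, 0.0873]
tool_rot: [[-0.053, 0.99, 0.127], [0.729, 0.125, -0.673], [-0.683, 0.057, -0.729]]
ft_force: [-2.1, 4.4, 2.2]
grip_width: 0.0001
gripper_force: 2.1
```

```bash
python3 st.py
```

```text
t 19.9 q [-22.8  31.4 105.9 -69.2  37.7  26.9] p [ 0.4836 -0.2235  0.0873] tilt 43.2 az -79.3 ytool [0.99  0.125 0.057] F [-2.1  4.4  2.2]
box: tcp [-101.8  -59.8   87.3] corner [-80.8 -60.6  80.9] F [-4.8 -1.3  2.2]
```

The catch is here, at y about −60, pressing with about 5 N. I'll ease it back while watching depth and force.

Call:
servo_tool(
  steps=[
    {"tx": -0.3,"ty": -0.05,"tz": 0,"yaw": 0,"claw": 0},
    {"tx": 0.04,"ty": -0.2,"tz": 0.2,"yaw": 0,"claw": 0},
    {"tx": 0.04,"ty": -0.2,"tz": 0.2,"yaw": 0,"claw": 0},
    {"tx": 0,"ty": 0,"tz": 0,"yaw": 0,"claw": 0},
  ],
)

```text
time_s: 20.3
position: [0.4805, -0.2275, 0.0906]
tool_rot: [[-0.054, 0.991, 0.126], [0.73, 0.125, -0.672], [-0.681, 0.056, -0.73]]
ft_force: [-0.1, 5.4, -1.3]
grip_width: 0.0002
gripper_force: 2.8
```

```bash
python3 st.py
```

```text
t 20.3 q [-23.5  30.9 106.  -68.9  37.4  25.9] p [ 0.4805 -0.2275  0.0906] tilt 43.1 az -79.3 ytool [0.991 0.125 0.056] F [-0.1  5.4 -1.3]
box: tcp [-98.4 -63.5  90.6] corner [-77.4 -64.3  84.2] F [-5.4  0.9 -1.3]
```

Call:
servo_tool(
  steps=[
    {"tx": 0.03,"ty": -0.15,"tz": 0,"yaw": 0,"claw": 0},
    {"tx": 0.02,"ty": -0.1,"tz": 0,"yaw": 0,"claw": 0},
    {"tx": 0,"ty": 0,"tz": 0,"yaw": 0,"claw": 0},
  ],
)

```text
time_s: 20.6
position: [0.4809, -0.2297, 0.0905]
tool_rot: [[-0.054, 0.99, 0.127], [0.73, 0.126, -0.671], [-0.681, 0.056, -0.73]]
ft_force: [-1.0, 8.7, -0.7]
grip_width: -0.0002
gripper_force: 4.4
```

```bash
python3 st.py
```

```text
t 20.6 q [-23.7  30.9 105.9 -68.9  37.2  25.7] p [ 0.4809 -0.2297  0.0905] tilt 43.1 az -79.3 ytool [0.99  0.126 0.056] F [-1.   8.7 -0.7]
box: tcp [-96.3 -63.5  90.5] corner [-75.3 -64.3  84.1] F [-8.8  0.6 -0.7]
```

Call:
servo_tool(
  steps=[
    {"tx": 0,"ty": 0,"tz": 0,"yaw": 0,"claw": 0},
  ],
)

```text
time_s: 20.7
position: [0.4809, -0.2296, 0.0904]
tool_rot: [[-0.054, 0.99, 0.127], [0.73, 0.126, -0.671], [-0.681, 0.056, -0.73]]
ft_force: [-1.2, 7.9, -0.8]
grip_width: -0.0002
gripper_force: 4.3
```

Call:
servo_tool(
  steps=[
    {"tx": 0,"ty": 0,"tz": 0,"yaw": 0,"claw": 0},
  ],
)

```text
time_s: 20.8
position: [0.481, -0.2296, 0.0905]
tool_rot: [[-0.054, 0.99, 0.127], [0.73, 0.126, -0.672], [-0.681, 0.056, -0.73]]
ft_force: [-1.8, 8.8, -0.4]
grip_width: -0.0001
gripper_force: 4.3
```

Call:
servo_tool(
  steps=[
    {"tx": 0,"ty": 0,"tz": 0.25,"yaw": 0,"claw": 0},
    {"tx": 0,"ty": 0,"tz": 0.25,"yaw": 0,"claw": 0},
    {"tx": 0,"ty": 0,"tz": 0.25,"yaw": 0,"claw": 0},
    {"tx": 0,"ty": 0,"tz": 0.25,"yaw": 0,"claw": 0},
  ],
)

```text
time_s: 21.2
position: [0.4802, -0.2293, 0.0993]
tool_rot: [[-0.055, 0.991, 0.125], [0.732, 0.125, -0.67], [-0.679, 0.054, -0.732]]
ft_force: [-1.3, 6.9, -9.6]
grip_width: -0.0001
gripper_force: 5.1
```

```bash
python3 st.py
```

```text
t 21.2 q [-23.7  29.9 105.5 -66.9  37.8  23.2] p [ 0.4802 -0.2293  0.0993] tilt 43.0 az -79.5 ytool [0.991 0.125 0.054] F [-1.3  6.9 -9.6]
box: tcp [-96.8 -64.1  99.3] corner [-75.8 -65.   92.9] F [-7.  -0.1 -9.6]
```

Call:
servo_tool(
  steps=[
    {"tx": 0.01,"ty": -0.05,"tz": 0.25,"yaw": 0,"claw": 0},
    {"tx": 0,"ty": -0.03,"tz": 0.25,"yaw": 0,"claw": 0},
  ],
)

```text
time_s: 21.4
position: [0.4802, -0.2299, 0.1041]
tool_rot: [[-0.055, 0.991, 0.124], [0.732, 0.125, -0.67], [-0.679, 0.054, -0.732]]
ft_force: [-1.6, 7.4, -8.8]
grip_width: 0.0001
gripper_force: 5.5
```

```bash
python3 st.py
```

```text
t 21.4 q [-23.8  29.3 105.3 -65.9  38.1  22. ] p [ 0.4802 -0.2299  0.1041] tilt 42.9 az -79.5 ytool [0.991 0.125 0.054] F [-1.6  7.4 -8.8]
box: tcp [-96.1 -64.3 104.1] corner [-75.1 -65.1  97.7] F [-7.6 -0.2 -8.8]
```

Call:
servo_tool(
  steps=[
    {"tx": 0,"ty": -0.03,"tz": 0.25,"yaw": 0,"claw": 0},
    {"tx": 0,"ty": 0,"tz": 0.25,"yaw": 0,"claw": 0},
    {"tx": 0,"ty": 0,"tz": 0.25,"yaw": 0,"claw": 0},
  ],
)

```text
time_s: 21.7
position: [0.4802, -0.2303, 0.1117]
tool_rot: [[-0.055, 0.991, 0.124], [0.732, 0.125, -0.67], [-0.679, 0.054, -0.732]]
ft_force: [-2.4, 7.4, -8.7]
grip_width: -0.0
gripper_force: 5.3
```

```bash
python3 st.py
```

```text
t 21.7 q [-23.8  28.5 104.9 -64.5  38.6  20.2] p [ 0.4802 -0.2303  0.1117] tilt 43.0 az -79.5 ytool [0.991 0.125 0.054] F [-2.4  7.4 -8.7]
box: tcp [-95.8 -64.4 111.7] corner [-74.8 -65.2 105.2] F [-7.7 -1.  -8.7]
```

The lid is at about 0.27 rad, past the catch. Next I raise it further, keeping the finger in front of the nose.

Call:
servo_tool(
  steps=[
    {"tx": 0,"ty": 0.05,"tz": 0.3,"yaw": 0,"claw": 0},
    {"tx": -0.05,"ty": 0.25,"tz": 0.5,"yaw": 0,"claw": 0},
    {"tx": -0.02,"ty": 0.1,"tz": 0.5,"yaw": 0,"claw": 0},
    {"tx": 0.02,"ty": -0.1,"tz": 0.6,"yaw": 0,"claw": 0},
    {"tx": 0.05,"ty": -0.3,"tz": 0.5,"yaw": 0,"claw": 0},
  ],
)

```text
time_s: 22.2
position: [0.4812, -0.2315, 0.1379]
tool_rot: [[-0.053, 0.991, 0.126], [0.729, 0.125, -0.672], [-0.682, 0.056, -0.729]]
ft_force: [-2.4, 8.8, -1.6]
grip_width: 0.0002
gripper_force: 3.6
```

```bash
python3 st.py
```

```text
t 22.2 q [-23.9  25.9 103.3 -60.4  40.4  14.7] p [ 0.4812 -0.2315  0.1379] tilt 43.2 az -79.3 ytool [0.991 0.125 0.056] F [-2.4  8.8 -1.6]
box: tcp [-94.4 -63.6 137.9] corner [-73.4 -64.4 131.6] F [-9.1 -0.8 -1.6]
```

Call:
servo_tool(
  steps=[
    {"tx": 0.06,"ty": -0.31,"tz": 0.69,"yaw": 0,"claw": 0},
    {"tx": 0.06,"ty": -0.31,"tz": 0.69,"yaw": 0,"claw": 0},
    {"tx": 0.06,"ty": -0.31,"tz": 0.69,"yaw": 0,"claw": 0},
    {"tx": 0.07,"ty": -0.38,"tz": 0.6,"yaw": 0,"claw": 0},
    {"tx": 0.07,"ty": -0.38,"tz": 0.6,"yaw": 0,"claw": 0},
    {"tx": 0.07,"ty": -0.38,"tz": 0.6,"yaw": 0,"claw": 0},
    {"tx": 0.07,"ty": -0.38,"tz": 0.6,"yaw": 0,"claw": 0},
  ],
)

```text
time_s: 22.9
position: [0.486, -0.2567, 0.1831]
tool_rot: [[-0.053, 0.991, 0.127], [0.729, 0.125, -0.673], [-0.683, 0.057, -0.729]]
ft_force: [0.4, 1.0, -4.0]
grip_width: -0.0002
gripper_force: 1.8
```

```bash
python3 st.py
```

```text
t 22.9 q [-26.5  22.3  98.9 -53.2  43.    3. ] p [ 0.486  -0.2567  0.1831] tilt 43.2 az -79.3 ytool [0.991 0.125 0.057] F [ 0.4  1.  -4. ]
box: tcp [-68.8 -63.4 183.1] corner [-47.8 -64.2 176.7] F [-1.   0.6 -4. ]
```

Smooth, at 4–5 N. On along the arc.

Call:
servo_tool(
  steps=[
    {"tx": 0.085,"ty": -0.46,"tz": 0.53,"yaw": 0,"claw": 0},
    {"tx": 0.085,"ty": -0.46,"tz": 0.53,"yaw": 0,"claw": 0},
    {"tx": 0.085,"ty": -0.46,"tz": 0.53,"yaw": 0,"claw": 0},
    {"tx": 0.085,"ty": -0.46,"tz": 0.53,"yaw": 0,"claw": 0},
    {"tx": 0.1,"ty": -0.54,"tz": 0.455,"yaw": 0,"claw": 0},
    {"tx": 0.1,"ty": -0.54,"tz": 0.455,"yaw": 0,"claw": 0},
    {"tx": 0.1,"ty": -0.54,"tz": 0.455,"yaw": 0,"claw": 0},
    {"tx": 0.1,"ty": -0.54,"tz": 0.455,"yaw": 0,"claw": 0},
    {"tx": 0.11,"ty": -0.6,"tz": 0.37,"yaw": 0,"claw": 0},
    {"tx": 0.11,"ty": -0.6,"tz": 0.37,"yaw": 0,"claw": 0},
    {"tx": 0.11,"ty": -0.6,"tz": 0.37,"yaw": 0,"claw": 0},
    {"tx": 0.11,"ty": -0.6,"tz": 0.37,"yaw": 0,"claw": 0},
  ],
)

```text
time_s: 24.1
position: [0.4977, -0.3208, 0.2368]
tool_rot: [[-0.053, 0.991, 0.126], [0.729, 0.125, -0.673], [-0.682, 0.056, -0.729]]
ft_force: [0.3, 1.4, -3.5]
grip_width: -0.0001
gripper_force: 1.7
```

```bash
python3 st.py
```

```text
t 24.1 q [-32.7  20.7  90.3 -44.2  45.6 -13.3] p [ 0.4977 -0.3208  0.2368] tilt 43.2 az -79.4 ytool [0.991 0.125 0.056] F [ 0.3  1.4 -3.5]
box: tcp [ -3.5 -63.5 236.8] corner [ 17.5 -64.3 230.4] F [-1.4  0.5 -3.5]
```

Call:
servo_tool(
  steps=[
    {"tx": 0.12,"ty": -0.65,"tz": 0.275,"yaw": 0,"claw": 0},
    {"tx": 0.12,"ty": -0.65,"tz": 0.275,"yaw": 0,"claw": 0},
    {"tx": 0.12,"ty": -0.65,"tz": 0.275,"yaw": 0,"claw": 0},
    {"tx": 0.12,"ty": -0.65,"tz": 0.275,"yaw": 0,"claw": 0},
    {"tx": 0.125,"ty": -0.68,"tz": 0.17,"yaw": 0,"claw": 0},
    {"tx": 0.125,"ty": -0.68,"tz": 0.17,"yaw": 0,"claw": 0},
    {"tx": 0.125,"ty": -0.68,"tz": 0.17,"yaw": 0,"claw": 0},
    {"tx": 0.125,"ty": -0.68,"tz": 0.17,"yaw": 0,"claw": 0},
    {"tx": 0.125,"ty": -0.68,"tz": 0.08,"yaw": 0,"claw": 0},
  ],
)

```text
time_s: 25.0
position: [0.5087, -0.3809, 0.2552]
tool_rot: [[-0.053, 0.991, 0.126], [0.729, 0.125, -0.673], [-0.682, 0.056, -0.729]]
ft_force: [-0.9, 1.5, -3.1]
grip_width: -0.0
gripper_force: 1.4
```

```bash
python3 st.py
```

```text
t 25.0 q [-37.6  22.5  83.7 -39.3  46.  -22.6] p [ 0.5087 -0.3809  0.2552] tilt 43.2 az -79.4 ytool [0.991 0.125 0.056] F [-0.9  1.5 -3.1]
box: tcp [ 57.5 -63.4 255.2] corner [ 78.5 -64.2 248.8] F [-1.7 -0.6 -3.1]
```

Call:
servo_tool(
  steps=[
    {"tx": -0.18,"ty": 1.0,"tz": -0.2,"yaw": 0,"claw": 0},
    {"tx": -0.36,"ty": 2.0,"tz": 0,"yaw": 0,"claw": 0},
    {"tx": -0.7,"ty": 4.0,"tz": 0.5,"yaw": 0,"claw": 0},
    {"tx": -0.7,"ty": 4.0,"tz": 1,"yaw": 0,"claw": 0},
    {"tx": -0.7,"ty": 4.0,"tz": 1,"yaw": 0,"claw": 0},
    {"tx": 0,"ty": 0,"tz": 0,"yaw": 0,"claw": 0},
  ],
)

```text
time_s: 25.6
position: [0.4822, -0.2265, 0.2803]
tool_rot: [[-0.054, 0.99, 0.132], [0.728, 0.13, -0.674], [-0.684, 0.06, -0.727]]
ft_force: [0.4, -0.4, 0.2]
grip_width: 0.0002
gripper_force: 0.0
```

```bash
python3 st.py
python3 - <<'E'
from h import *
a=[]
for n in("scene","top"):
    im,d=env.get_image(n); P=world(n,d)
    q=(P-np.array([.5607,-.3129,0]))@np.array([[.18,.984,0],[-.984,.18,0],[0,0,1]])*1000
    m=(d>0)&(im.min(2)>110)&(q[...,2]>90)&(q[...,2]<270)&(abs(q[...,1])<105)&(q[...,0]>40)&(q[...,0]<200)
    Q=q[m]; print(n,len(Q),np.percentile(Q,[2,50,98],axis=0).round().tolist())
    for z in range(100,270,40):
        s=Q[abs(Q[:,2]-z)<10]; print(z,len(s),np.percentile(s[:,0],[5,50,95]).round() if len(s)>5 else "")
    a.append(cv2.resize(im[80:320,150:450,::-1],(400,320)))
cv2.imwrite("pics/s7.png",np.hstack(a))
E
```

```text
t 25.6 q [-23.3  14.2  92.  -43.8  54.9  -9.3] p [ 0.4822 -0.2265  0.2803] tilt 43.3 az -78.9 ytool [0.99 0.13 0.06] F [ 0.4 -0.4  0.2]
box: tcp [-99.2 -61.7 280.3] corner [-78.2 -62.4 274. ] F [0.5 0.3 0.2]
scene 2252 [[78.0, -103.0, 99.0], [139.0, -24.0, 242.0], [157.0, 97.0, 266.0]]
100 125 [154. 156. 182.]
140 84 [150. 151. 153.]
180 157 [144. 147. 149.]
220 217 [140. 142. 144.]
260 1029 [ 78. 112. 136.]
top 1571 [[70.0, -102.0, 95.0], [100.0, -3.0, 261.0], [129.0, 101.0, 267.0]]
100 58 [ 98. 121. 142.]
140 0 
180 3 
220 0 
260 1507 [ 71.  99. 126.]
```

View pics/s7.png

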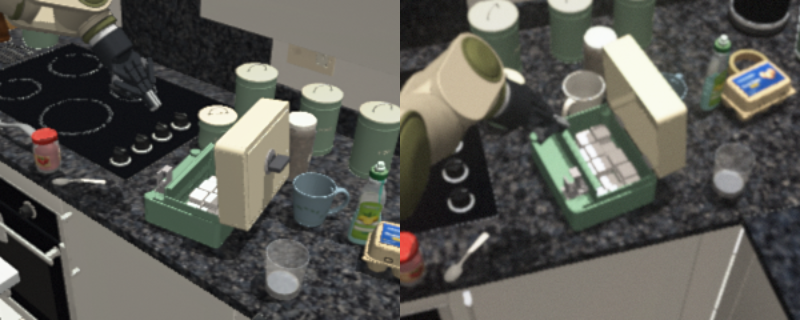

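The lid stands at about 1.45 rad, in the left crop from (225,225) to (290,105). The catch is visible near (165,178), the tumbler, spoon and jar haven't moved, and the gripper is clear at (150,100).

```bash
python3 -c "
from rig import env
print(env.close_job())"
```

```text
the job is handed in; nothing more can be done
None
```

The box is open and the job is handed in: the lid stands by itself at about 1.45 rad, the jam jar, teaspoon and tumbler are where they were, and it took about 26 s of the 69 s allowed.

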